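# Find the stamped tin and push it into the dispatch lane

### The job

One of the two tin parcel boxes standing left and right of the dispatch lane carries a round dispatch stamp on its underside. With the fingertips, topple each tin towards the robot onto its near side, so that its underside faces the chute end of the table; then push the stamped one sideways, lying as it is, until it lies wholly between the two white lines. Leave the other tin lying outside the lane, do not lift or carry either tin, and leave the mailing tube, tape measure and spectacle case alone.

Things in the scene. Friction and masses are not known exactly. Their poses are not given: they have to be found in the camera images.
- tin_a: closed rigid tin box, 90 (own x) x 100 (y) x 130 mm (z), 0.3-0.65 kg; origin at its centre: 65 mm above the table standing, 45 mm when lying on its near side. Standing: own x points away from the robot (within 0.2 rad), z up. Toppled towards the robot: own x up, z to the robot. Pushed near its top it topples over its bottom edge without sliding. It may stand left or right of the lane.
- tin_b: closed rigid tin box, 90 (own x) x 100 (y) x 130 mm (z), 0.3-0.65 kg; origin at its centre: 65 mm above the table standing, 45 mm when lying on its near side. Standing: own x points away from the robot (within 0.2 rad), z up. Toppled towards the robot: own x up, z to the robot. Pushed near its top it topples over its bottom edge without sliding. It may stand left or right of the lane.
- stamp (a point): centre of the round black rubber-stamp mark (ring with a bar, 72 mm across) on the underside of the tin that has it, 65 mm from that tin's centre; hidden against the table until the tin is toppled.
- lane: fixed lane on the table: two parallel white painted lines (flat), each 20 mm wide, inner edges 150 mm apart (at y = +-75 mm), leading to the chute at the far table edge. Origin on the table on the centre line between them; own x along the lines away from the robot, y left; lines run from x = -250 to +280 mm, the chute head with low walls lies beyond.
- tube: bystander: grey rigid mailing tube, 56 mm diameter, 160 mm long, lying along its own y. Origin under its middle, on the table.
- tape: bystander: yellow-cased tape measure, 65 x 35 x 60 mm high. Origin at the centre of its underside.
- case: bystander: black plastic spectacle case, 60 x 160 (own y) x 36 mm high. Origin at the centre of its underside.
Things that resemble listed ones, but are neither listed nor needed, are in the scene too. What is shaped like the tin_b but orange or yellow is not meant. What is shaped like the tin_a but pink is not meant.

How it is judged:
On the way:
1. both tins lie on their near sides, undersides facing away from the robot, both still outside the lane (angle between each of tin_a, tin_b's own x axis and vertical below 0.2 rad and (y of tin_a in the frame of lane above 0.125 m or y of tin_a in the frame of lane below -0.125 m) and (y of tin_b in the frame of lane above 0.125 m or y of tin_b in the frame of lane below -0.125 m)), for 0.2 s.
At the end, for the whole second after the job is handed in: The stamped tin lies on its near side wholly between the white lines (it may overlap a line by about 1 cm), anywhere along them; the other tin lies on its near side with its centre more than 125 mm from the lane's centre line; both are at rest. On its near side: own x within 0.2 rad of straight up (((y of tin_a in the frame of lane between -0.025 and 0.025 m and angle between the y axis of tin_a and the y axis of lane, either way round below 0.12 rad) or (y of tin_a in the frame of lane between -0.018 and 0.018 m and angle between the y axis of tin_a and the y axis of lane, either way round below 0.35 rad) or y of tin_a in the frame of lane between -0.006 and 0.006 m) and x of tin_a in the frame of lane between -0.19 and 0.22 m and angle between each of tin_a, tin_b's own x axis and vertical below 0.2 rad and (y of tin_b in the frame of lane above 0.125 m or y of tin_b in the frame of lane below -0.125 m) and linear speed of each of tin_a, tin_b below 0.02 m/s and angular speed of each of tin_a, tin_b below 0.2 rad/s); the robot touches nothing.
It fails at once if a tin is lifted (its centre over 95 mm above the table) (height (world z) of any of tin_a, tin_b above 0.095 m).
It fails at once if the tube, tape measure or spectacle case is moved by more than 2 cm (distance of any of tube, tape, case from where it was at the start of the episode above 0.02 m).
It also fails if it takes over 72 s, if anything falls off the work surface, if the arm or the gripper's body presses on something with over 40 N, if the wrist force passes 120 N, or if a joint passes its speed limit or range.

### The arm

A 7-joint arm with a two-finger parallel gripper is mounted at the origin on the work surface. World frame = base frame: x ahead of the robot, y to its left, z up, the work surface at z = 0. Lengths are in m, angles in rad, forces in N, time in s.
With the tool pointing down it reaches from about 0.4 to 0.85 m from the base axis. Payload 4.5 kg.
Tool frame: the origin (TCP) lies midway between the tips of the shut fingers; the grasp point (between the pads) lies ctrl.grasp_offset behind it (ctrl.grasp_offset is the distance from the TCP to the grasp point, in m); z points along the fingers, y is the direction in which the jaws open and shut (so a half turn about z gives the same grasp; the last joint's range is limited). The gripper opens to 85 mm and grips with 20 to 120 N. Pads are 22 mm wide; open, the fingers measure 114 mm over their backs; the gripper's body (76 mm by 85 mm) begins 54 mm behind the grasp point. The pads swing forward as they close: fully open they stand 13 mm farther back than shut.
Start: joints at [-1.235, 0.689, -0.195, 1.565, 0.157, 0.902, -0.215], TCP at [0.186, 0.597, 0.231] pointing down, gripper open.
Joint ranges: [-3.01, 3.01], [-0.46, 2.08], [-1.47, 1.51], [0.13, 2.56], [-1, 4.14], [0.04, 2.09], [-2.66, 2.66]. Speed limits (rad/s): [2.57, 2.57, 3.14, 3.14, 3.14, 3.14, 3.14].

### API

Orientations are given as a 3x3 rotation matrix whose columns are the frame's x, y, z axes.
In Python, from workcell import ctrl, fingers, ik, camera, camera_model, job, finder, sensors gives the robot as it stands. The module is installed in compiled form; this text tells all that it offers. Calls block until the motion is done:
- ctrl.move_to(position, orientation): joint-space move of the TCP to a pose.
- ctrl.move_straight(position, orientation=None, velocity=0.15, max_force=None): straight line of the TCP; orientation=None keeps the orientation; velocity is the mean speed in m/s. With max_force (N) it stops when the force on the tool has changed by that much, and returns True; else False.
- ctrl.move_j(angles): joint-space move.
- fingers.set_gripper(opening, grasp_force=None): finger opening in m; grasp_force is the grip in N (None keeps the last); returns when the fingers have stopped.
- ctrl.hold(seconds).
- ik(position, orientation): joint angles nearest the present ones, or None.
- camera(name): name is "side" or "top" or "wrist"; returns (picture, depth): 480x640x3 uint8, blue, green, red; 480x640 float32, m along the optical axis (not along the pixel's ray), 0 where there is no reading.
- camera_model(name): a dict with "fovy" (degrees; the focal length in pixels is half the picture's height over the tangent of half this angle, whatever the lens; pixels are square), "cx", "cy" (the principal point, pixels), "R" (3x3) and "t" (3): a world point X has camera coordinates R X + t. Camera axes: x right, y down, z forward; pixel columns grow to the right and rows downward; lengths in m; the calibration is good to about 2 mm. The wrist camera is an equidistant fisheye: a pixel r from the principal point sees the ray r / f radians off the axis. A picture is of the moment at which its call begins: read the wrist's pose just before it. camera_model takes no time and is no camera call; for the wrist camera it gives the pose at the moment of the call.
A pose or a line that the arm cannot do raises ctrl.MotionError and nothing moves.
- job.finish_job(): hands the job in, once; it reports no verdict.
Trained networks look in the newest picture that a camera, given by its name, has taken for a name from the list of things; names that differ only in an ending like _2 or _b are one class to them, and where a whole thing is asked for, a point or a joint stands for the part that bears it (a point fixed in the world has none). Each returns a list of dicts, best first, with "conf" (0 to 1); they miss things now and then, are a little off and sometimes report something else, mostly with a low value. They report only what shows in the picture. A call takes as long as a camera call. They do not tell look-alikes from the thing itself.
- finder.find_in(target, camera): "bbox" ([centre column, centre row, width, height] in pixels, round what is visible of it).
- finder.trace(target, camera): "mask" (480x640 bool, what is visible of it) and "bbox" ([centre column, centre row, width, height] in pixels, round what is visible of it).
Readings, each from a call of its own:
- sensors.read_time_s(): time.
- sensors.read_joint_pos(): joint angles.
- sensors.read_joint_velocities(): joint speeds.
- sensors.read_effort(): joint torques, N m.
- sensors.read_tcp_pos(): TCP position.
- sensors.read_orientation(): TCP orientation.
- sensors.read_wrist_force(): force on the tool from outside, world axes, zero at the start.
- sensors.read_wrist_torque(): the same for the moment, N m.
- sensors.read_gripper_width(): finger opening in m.
Only numpy, scipy, OpenCV 4.12 (cv2) and the standard library are available. Lean on these libraries where they do the work, as an engineer would, in place of code of your own. Each camera call takes 0.05 s, during which the arm holds its last target.

## Working session

There is one attempt and no reset: what is moved stays moved. The work goes in short steps, each a Python script; the robot and the scene stay as the last script left them, time stands still between calls to the robot, and variables do not carry over. Pictures are saved under pics/ and viewed, and the job is handed in when it is done.

```bash
mkdir -p pics; ls; python3 - <<'E'
from workcell import *
import cv2
for n in ["side","top","wrist"]:
    p,d=camera(n); cv2.imwrite(f"pics/{n}0.png",p)
    m=camera_model(n); print(n,m)
print(sensors.read_time_s(),sensors.read_gripper_width(),ctrl.grasp_offset)
E
```

```text
pics
side {'fovy': 53.027061237438225, 'cx': 325.7256873164387, 'cy': 235.16424129526445, 'R': array([[ 0.95133987, -0.30757563,  0.01869968],
       [-0.21033861, -0.69253537, -0.69003799],
       [ 0.22518906,  0.65252739, -0.72353154]]), 't': array([-0.58743983,  0.16192646,  0.98642055])}
top {'fovy': 55.10934090751083, 'cx': 314.7151837078311, 'cy': 230.75554789361595, 'R': array([[-0.03477342, -0.99937931, -0.00563867],
       [-0.97935561,  0.03519981, -0.1990567 ],
       [ 0.19913163, -0.00139962, -0.97997175]]), 't': array([0.00743759, 0.61095617, 1.16295697])}
wrist {'fovy': 65.70646984690485, 'cx': 319.83784261778135, 'cy': 246.0805386740851, 'R': array([[ 0.29709297,  0.95484753, -0.00140217],
       [ 0.92282337, -0.28675117,  0.25723682],
       [ 0.24521987, -0.0777172 , -0.96634738]]), 't': array([-0.62396064, -0.03341874,  0.37801215])}
0.15 0.08533782373256743 0.0187
```

View pics/top0.png

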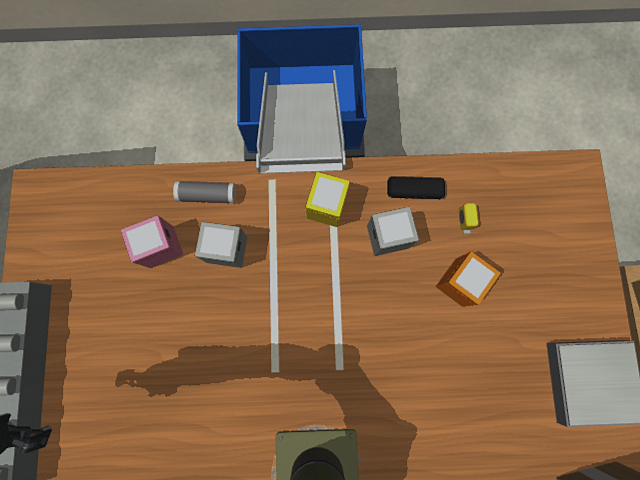

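View pics/side0.png

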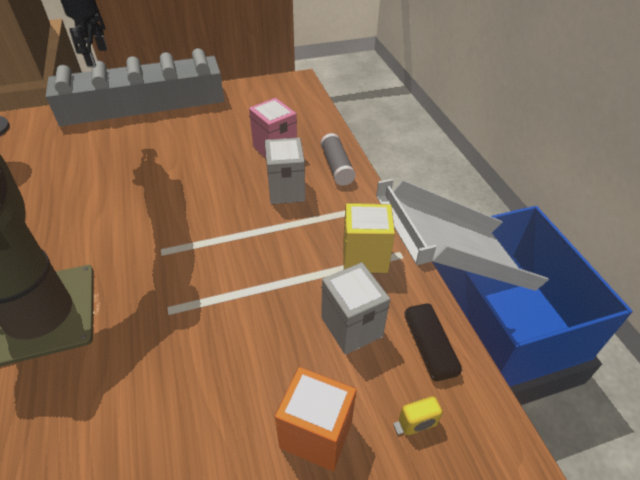

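The look-alike candidates in the top view are:
- grey tin, left, at (220,242)
- grey tin, right, at (393,230)
- pink at (150,240)
- yellow at (328,197)
- orange at (470,278)

By the description, the two grey ones are the tins. Next I'll measure them.

```bash
cat > h.py <<'E'
from workcell import *
import numpy as np, cv2
def cloud(n,d,m):
    f=240/np.tan(np.radians(m["fovy"])/2)
    v,u=np.mgrid[0:480,0:640]
    c=np.stack([(u-m["cx"])/f*d,(v-m["cy"])/f*d,d],-1)
    return (c-m["t"])@m["R"]   # R^T (c-t)
E
python3 - <<'E'
from h import *
p,d=camera("top"); m=camera_model("top"); X=cloud("top",d,m); X[d==0]=np.nan
for t in ["tin_a","tin_b","tube","tape","case","lane"]:
    for r in finder.trace(t,"top"):
        P=X[r["mask"]]; 
        print(t,round(r["conf"],2),np.round(r["bbox"]),np.nanmin(P,0).round(3),np.nanmax(P,0).round(3))
# top faces
Z=X[...,2]
mk=((Z>0.12)&(Z<0.14)&(X[...,0]>0.3)).astype(np.uint8)
n,l,s,c=cv2.connectedComponentsWithStats(mk)
for i in range(1,n):
    if s[i,4]<200: continue
    P=X[l==i]; r=cv2.minAreaRect(P[:,:2].astype(np.float32)); print(c[i].round(),s[i,4],np.round(r[0],3),np.round(r[1],3),r[2],np.median(P[:,2]).round(4),p[l==i].mean(0).round())
# lane lines
w=((p.min(2)>190)&(abs(Z)<0.012)&(abs(X[...,1])<0.25)&(X[...,0]>0.25)).astype(np.uint8)
n,l,s,c=cv2.connectedComponentsWithStats(w)
for i in range(1,n):
    if s[i,4]<100: continue
    P=X[l==i]; k=np.polyfit(P[:,0],P[:,1],1); print("line",s[i],P[:,0].min(),P[:,0].max(),k,np.median(P[:,2]))
s_,_=camera("side")
cv2.imwrite("pics/crop.png",np.hstack([cv2.resize(p[200:280,170:450],None,fx=2.8,fy=2.8)]))
E
```

```text
tin_a 0.86 [393. 231.  55.  50.] [ 0.547 -0.297 -0.004] [ 0.68  -0.159  0.137]
tin_a 0.86 [328. 198.  42.  51.] [ 0.632 -0.105 -0.002] [0.794 0.008 0.136]
tin_a 0.78 [154. 243.  59.  52.] [0.536 0.352 0.001] [0.675 0.473 0.138]
tin_a 0.69 [470. 279.  62.  58.] [ 0.401 -0.488 -0.009] [ 0.551 -0.335  0.137]
tin_a 0.59 [221. 245.  54.  44.] [ 0.527  0.174 -0.002] [0.648 0.317 0.138]
tin_a 0.21 [416. 187.  62.  22.] [ 0.699 -0.379 -0.007] [ 0.779 -0.22   0.045]
tin_b 0.86 [393. 231.  55.  50.] [ 0.547 -0.297 -0.004] [ 0.68  -0.159  0.137]
tin_b 0.86 [328. 198.  42.  51.] [ 0.632 -0.105 -0.002] [0.794 0.008 0.136]
tin_b 0.78 [154. 243.  59.  52.] [0.536 0.352 0.001] [0.675 0.473 0.138]
tin_b 0.69 [470. 279.  62.  58.] [ 0.401 -0.488 -0.009] [ 0.551 -0.335  0.137]
tin_b 0.59 [221. 245.  54.  44.] [ 0.527  0.174 -0.002] [0.648 0.317 0.138]
tin_b 0.21 [416. 187.  62.  22.] [ 0.699 -0.379 -0.007] [ 0.779 -0.22   0.045]
tube 0.95 [204. 193.  67.  22.] [ 0.707  0.206 -0.006] [0.779 0.391 0.065]
tape 0.77 [469. 219.  15.  30.] [ 0.602 -0.472 -0.002] [ 0.676 -0.415  0.065]
case 0.89 [416. 186.  62.  22.] [ 0.7   -0.379 -0.003] [ 0.774 -0.22   0.045]
lane 0.88 [302. 198. 134. 346.] [ 0.249 -0.279 -0.763] [1.757 0.337 0.055]
[327. 194.] 1346 [ 0.693 -0.049] [0.09  0.102] 71.57611083984375 0.1304 [127. 186. 185.]
[395. 227.] 1407 [ 0.6   -0.215] [0.09  0.101] 10.507850646972656 0.1302 [169. 171. 168.]
[145. 238.] 1448 [0.594 0.413] [0.092 0.1  ] 20.846601486206055 0.1312 [171. 159. 183.]
[217. 241.] 1437 [0.58  0.232] [0.102 0.091] 80.32111358642578 0.1309 [169. 171. 168.]
[474. 277.] 1527 [ 0.467 -0.401] [0.091 0.101] 50.1729850769043 0.1299 [122. 155. 183.]
[  9. 301.] 296 [0.449 0.74 ] [0.045 0.039] 88.16045379638672 0.1318 [117. 122. 120.]
[  7. 343.] 248 [0.349 0.739] [0.039 0.038] 88.3169937133789 0.1319 [113. 118. 116.]
```

View pics/crop.png

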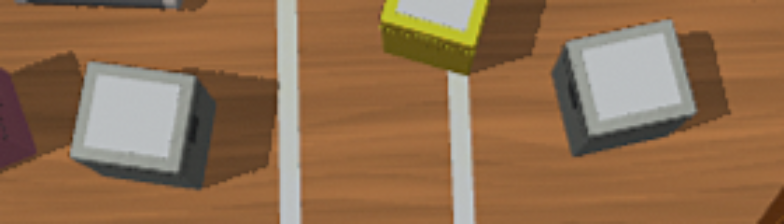

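```bash
cat >> h.py <<'E'
def Rdown(a):  # jaw axis y at yaw a+90deg
    y=np.array([-np.sin(a),np.cos(a),0]); z=np.array([0,0,-1.]); x=np.cross(y,z)
    return np.stack([x,y,z],1)
def P3(xy,z): return np.array([xy[0],xy[1],z])
E
cat > t.py <<'E'
from h import *
import sys
def topple(c,a):
    c=np.array(c); ax=np.array([np.cos(a),np.sin(a)])
    s=c+ax*0.075
    # choose the half turn with smaller joint change
    q0=sensors.read_joint_pos(); best=None
    for k in (0,np.pi):
        q=ik(P3(s,0.22),Rdown(a+k)); 
        if q is not None:
            v=np.abs(np.array(q)-q0).max(); print(k,np.round(q,2))
            if best is None or v<best[0]: best=(v,k)
    R=Rdown(a+best[1])
    ctrl.move_to(P3(s,0.22),R)
    fingers.set_gripper(0.04)
    ctrl.move_straight(P3(s,0.108),velocity=0.12)
    e=c+ax*(-0.045+0.012)
    print(ctrl.move_straight(P3(e,0.108),velocity=0.06,max_force=25), sensors.read_tcp_pos())
    ctrl.hold(0.5)
    ctrl.move_straight(P3(e,0.22),velocity=0.15)
    print(sensors.read_time_s())
E
python3 - <<'E'
from h import *
p,d=camera("top"); m=camera_model("top"); X=cloud("top",d,m); Z=X[...,2]
hsv=cv2.cvtColor(p,cv2.COLOR_BGR2HSV)
w=((hsv[...,1]<50)&(hsv[...,2]>140)&(abs(Z)<0.015)&(abs(X[...,1])<0.25)&(X[...,0]>0.2)&(X[...,0]<.78)).astype(np.uint8)
n,l,s,c=cv2.connectedComponentsWithStats(w)
for i in range(1,n):
    if s[i,4]<100: continue
    P=X[l==i]; k=np.polyfit(P[:,0],P[:,1],1); print("line",s[i],P[:,0].min(),P[:,0].max(),k)
from t import topple
topple((0.580,0.232),np.radians(-9.7))
for n in ("top","wrist"):
    p,d=camera(n); cv2.imwrite(f"pics/{n}1.png",p)
E
```

```text
line [ 269  179   10  166 1169] 0.31896587647024716 0.7779661932692067 [-0.00023352  0.10415027]
line [330 225  12 120 862] 0.3132280157955473 0.6373263947417617 [ 0.00038    -0.06611278]
0 [-0.25  0.8  -0.29  1.35  0.24  1.02  0.82]
3.141592653589793 [-0.67  0.87  0.61  1.38 -0.52  1.05 -1.71]
False [0.5478171  0.23744146 0.10797126]
7.7
```

View pics/top1.png

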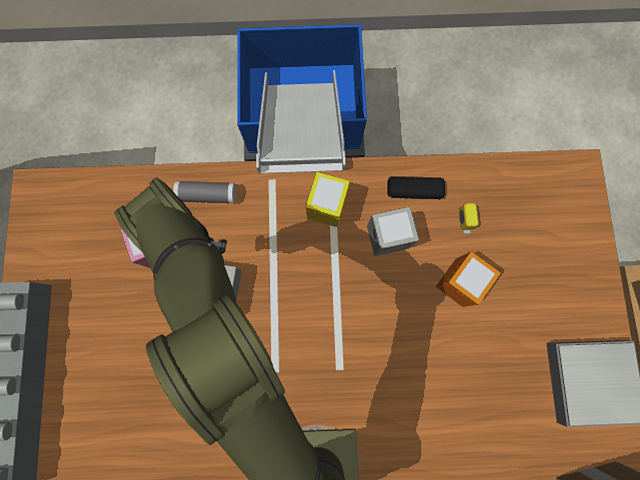

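```bash
python3 - <<'E'
from t import *
topple((0.600,-0.215),np.radians(10.5))
q=list(sensors.read_joint_pos()); 
s=np.array([0.5,0.02])
ctrl.move_to(P3((0.42,0.02),0.36),Rdown(0))
for n in ("top","side","wrist"):
    p,d=camera(n); cv2.imwrite(f"pics/{n}2.png",p)
print(sensors.read_time_s())
E
```

```text
0 [ 0.43  0.84 -0.43  1.3   0.36  1.08  1.71]
3.141592653589793 [ 0.    0.86  0.49  1.33 -0.42  1.05 -0.84]
False [ 0.56792677 -0.2208148   0.10799578]
14.125
15.475
```

View pics/side2.png

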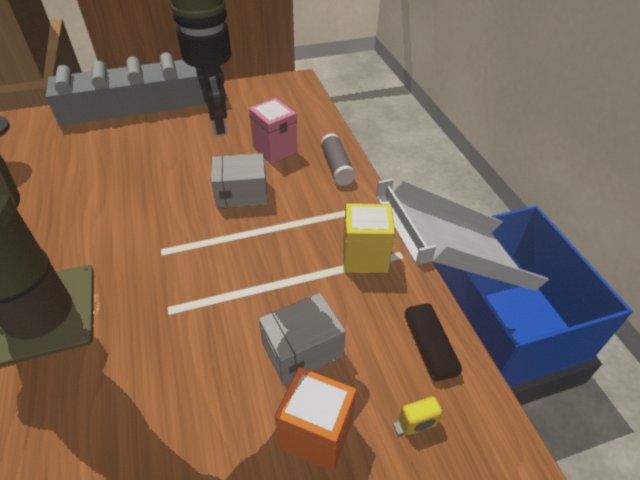

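View pics/top2.png

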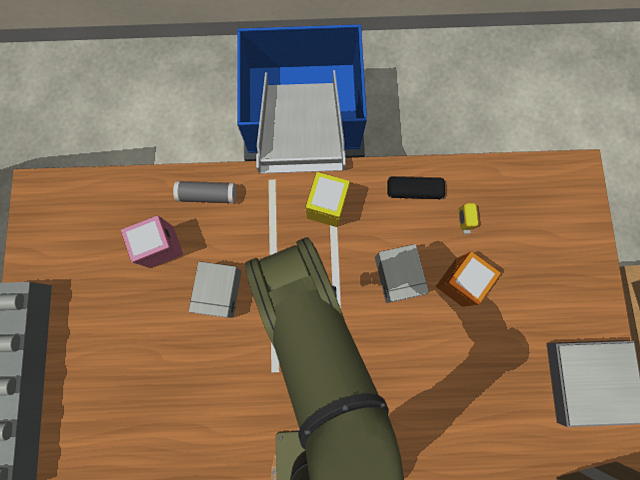

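```bash
python3 - <<'E'
from h import *
import itertools
m=camera_model("wrist"); p=sensors.read_tcp_pos(); R=np.array(sensors.read_orientation())
C=-m["R"].T@m["t"]; off=R.T@(C-p); Rc=R.T@m["R"].T
print(off.round(3),Rc.round(2))
from scipy.spatial.transform import Rotation as Ro
S=[(np.array([0.537,0.24,0.045]),np.array([.986,-.17,0])),(np.array([0.556,-0.223,0.045]),np.array([.983,.182,0]))]
res=[]
for x,y,z,yaw,tx,ty in itertools.product([.6,.65,.7],[-.1,.02,.15],[.22,.28,.34],np.arange(-3,3.1,.5236),[-.6,-.4,0,.4,.6],[-.6,-.4,0,.4,.6]):
    T=Rdown(yaw)@Ro.from_euler("xyz",[tx,ty,0]).as_matrix()
    pos=np.array([x,y,z]); cam=pos+T@off; fw=(T@Rc)[:,2]
    sc=[]
    for s,n in S:
        v=s-cam; v/=np.linalg.norm(v); offax=np.arccos(v@fw); inc=-(v@n); sc.append(min(inc, 0.8-offax if offax<.8 else -1))
    res.append((min(sc),x,y,z,yaw,tx,ty))
res.sort(key=lambda r:-r[0])
k=0
for r in res[:3000]:
    T=Rdown(r[4])@Ro.from_euler("xyz",r[5:]).as_matrix()
    q=ik(np.array(r[1:4]),T)
    if q is not None: print(np.round(r,2),np.round(q,2)); k+=1
    if k>=4: break
print(len(res),k)
E
```

```text
[ 0.065 -0.    -0.142] [[ 0.   -0.97 -0.26]
 [ 1.   -0.    0.  ]
 [-0.   -0.26  0.97]]Traceback (most recent call last):
  File "<stdin>", line 19, in <module>
  File "scipy/spatial/transform/_rotation.pyx", line 1428, in scipy.spatial.transform._rotation.Rotation.from_euler
  File "scipy/spatial/transform/_rotation.pyx", line 541, in scipy.spatial.transform._rotation._format_angles
ValueError: Expected `angles` to be at most 2-dimensional with width equal to number of axes specified, got (2,) for shape
```

```bash
cat > s.py <<'E'
from h import *
import itertools
m=camera_model("wrist"); p=sensors.read_tcp_pos(); R=np.array(sensors.read_orientation())
C=-m["R"].T@m["t"]; off=R.T@(C-p); Rc=R.T@m["R"].T
from scipy.spatial.transform import Rotation as Ro
S=[(np.array([0.537,0.24,0.045]),np.array([.986,-.17,0])),(np.array([0.556,-0.223,0.045]),np.array([.983,.182,0]))]
def go(S):
  res=[]
  for x,y,z,yaw,ty in itertools.product([.6,.65,.7,.75],[-.2,-.1,.02,.15,.22],[.2,.26,.32,.38],np.pi+np.arange(-1.5,1.6,.25),[-.6,-.4,-.2,0,.2,.4,.6]):
    T=Rdown(yaw)@Ro.from_euler("y",ty).as_matrix()
    pos=np.array([x,y,z]); cam=pos+T@off; fw=(T@Rc)[:,2]
    sc=[]
    for s,n in S:
        v=s-cam; v/=np.linalg.norm(v); offax=np.arccos(v@fw); inc=-(v@n); sc.append(min(inc, .75-offax))
    res.append((min(sc),x,y,z,yaw,ty))
  res.sort(key=lambda r:-r[0])
  k=0
  for i,r in enumerate(res[:6000]):
    T=Rdown(r[4])@Ro.from_euler("y",r[5]).as_matrix()
    q=ik(np.array(r[1:4]),T)
    if q is not None: print(i,np.round(r,2),np.round(q,2)); k+=1
    if k>=3: break
if __name__=="__main__":
  go(S);go(S[:1]);go(S[1:])
E
python3 s.py
```

```text
3 [ 0.37  0.65  0.22  0.32  4.14 -0.4 ] [-0.51  0.93  0.08  0.82  0.14  1.74 -1.02]
6 [ 0.37  0.7  -0.2   0.32  2.14 -0.4 ] [ 0.16  1.12  0.87  0.58 -0.93  1.98 -2.01]
11 [ 0.36  0.7   0.22  0.32  4.14 -0.4 ] [-0.48  1.06  0.11  0.5   0.13  1.91 -0.96]
1 [ 0.7   0.65  0.22  0.2   2.89 -0.6 ] [-0.45  1.27  0.87  0.71 -0.94  1.99 -1.76]
2 [ 0.7   0.7   0.15  0.26  2.64 -0.6 ] [-0.23  1.23  0.66  0.47 -0.9   2.07 -2.08]
5 [ 0.68  0.65  0.15  0.2   2.64 -0.6 ] [-0.38  1.21  0.87  0.91 -0.96  1.9  -1.78]
6 [ 0.67  0.7  -0.1   0.2   3.89 -0.6 ] [-0.17  1.15  0.28  0.77  0.15  1.69 -0.83]
7 [ 0.66  0.65 -0.2   0.2   3.39 -0.6 ] [ 0.03  1.18  0.37  0.72 -0.05  1.81 -1.05]
9 [ 0.65  0.7  -0.1   0.26  3.64 -0.6 ] [-0.1   1.19  0.31  0.48  0.04  2.   -0.97]
```

```bash
python3 - <<'E'
from h import *
from scipy.spatial.transform import Rotation as Ro
ctrl.move_to([.65,.22,.32],Rdown(4.14)@Ro.from_euler("y",-.4).as_matrix())
m=camera_model("wrist")
p,d=camera("wrist"); cv2.imwrite("pics/wrist3.png",p)
for r in finder.find_in("stamp","wrist"): print("stamp",r)
for r in finder.find_in("tin_a","wrist"): print("tin",r)
pt,dt=camera("top"); cv2.imwrite("pics/top3.png",pt)
print(sensors.read_time_s())
f=240/np.tan(np.radians(m["fovy"])/2)
for s in ([0.537,0.24,0.045],[0.556,-0.223,0.045]):
    c=m["R"]@np.array(s)+m["t"]; th=np.arctan2(np.hypot(c[0],c[1]),c[2]); print(np.array([m["cx"],m["cy"]])+f*th*c[:2]/np.hypot(*c[:2]))
E
```

```text
stamp {'bbox': [177.3, 174.7, 146.8, 134.0], 'conf': 0.61}
stamp {'bbox': [149.3, 35.9, 160.6, 71.1], 'conf': 0.56}
stamp {'bbox': [400.4, 165.2, 479.1, 328.9], 'conf': 0.34}
tin {'bbox': [173.3, 173.9, 145.2, 135.8], 'conf': 0.96}
tin {'bbox': [360.4, 366.4, 45.6, 65.1], 'conf': 0.72}
tin {'bbox': [458.1, 272.4, 101.1, 119.9], 'conf': 0.71}
tin {'bbox': [150.6, 37.2, 162.6, 74.4], 'conf': 0.56}
17.6083
[224.92231252 149.37582201]
[409.91833663 352.87672362]
```

View pics/wrist3.png

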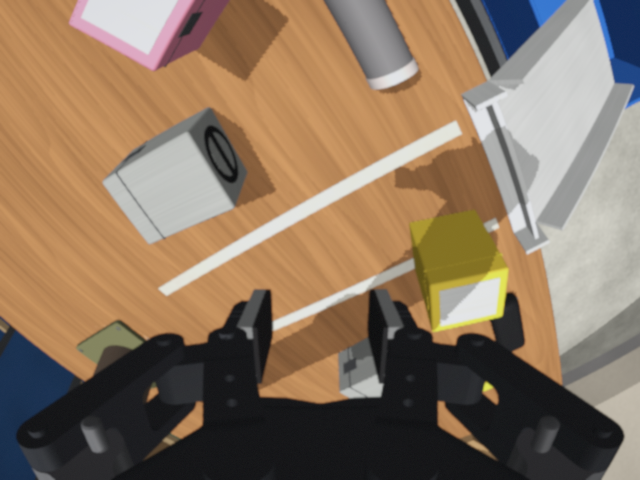

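View pics/top3.png

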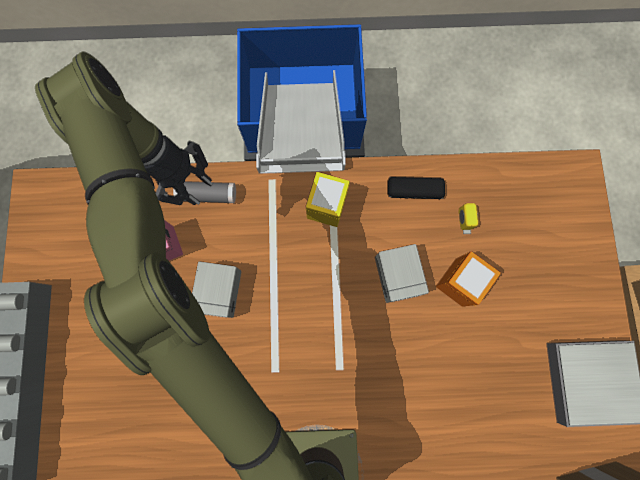

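The left tin carries the stamp: the wrist view shows the ring with a bar at (220,152). Next I'll measure its lying pose and push it from the outside with the open fingers spread along the lane.

```bash
cat >> h.py <<'E'
def lying():
    p,d=camera("top"); m=camera_model("top"); X=cloud("top",d,m); Z=X[...,2]
    mk=((Z>0.078)&(Z<0.1)&(X[...,0]>0.3)&(abs(X[...,1])<.35)).astype(np.uint8)
    mk=cv2.morphologyEx(mk,cv2.MORPH_OPEN,np.ones((5,5)))
    n,l,s,c=cv2.connectedComponentsWithStats(mk); out=[]
    for i in range(1,n):
        if s[i,4]<400: continue
        P=X[l==i]; r=cv2.minAreaRect(P[:,:2].astype(np.float32)); print(c[i].round(),s[i,4],np.round(r[0],3),np.round(r[1],3),round(r[2],1),np.median(P[:,2]).round(4)); out.append(r)
    return p,out
E
python3 - <<'E'
from h import *
ctrl.move_to([.6,.02,.32],Rdown(np.pi/2))
p,o=lying(); cv2.imwrite("pics/top4.png",p)
for a in (np.pi/2,-np.pi/2):
    print([np.round(ik(np.array([.47,y,.045]),Rdown(a)),2) for y in (.35,.08)])
print(sensors.read_time_s())
E
```

```text
[403. 272.] 2005 [ 0.49  -0.235] [0.131 0.101] 10.3 0.0899
[217. 294.] 1309 [0.464 0.247] [0.091 0.13 ] 79.5 0.0905
[array([-0.11,  1.25, -1.26,  1.78,  1.31,  1.21,  1.34]), array([-0.4 ,  0.87,  0.22,  2.15, -0.89,  0.21, -2.52])]
[array([-0.61,  0.91, -0.2 ,  1.81,  0.36,  0.46, -1.05]), array([-0.15,  0.85, -0.19,  2.14,  0.73,  0.22, -0.99])]
18.925
```

View pics/top4.png

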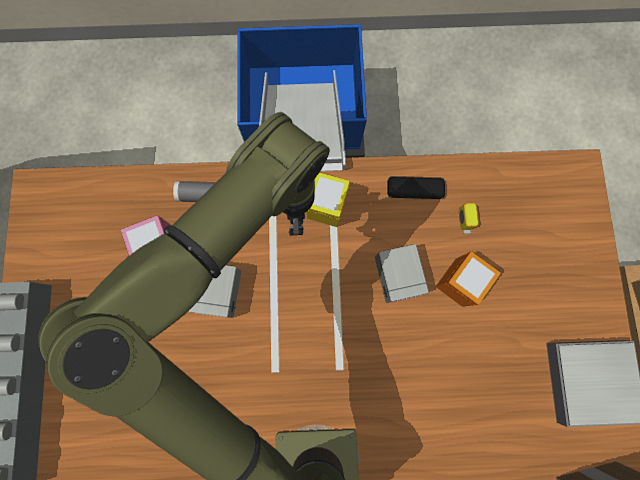

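```bash
python3 - <<'E'
from h import *
R=Rdown(-np.pi/2)
ctrl.move_to([.468,.345,.25],R)
fingers.set_gripper(0.085)
ctrl.move_straight([.468,.345,.04],velocity=0.12,max_force=15)
print(sensors.read_tcp_pos())
print(ctrl.move_straight([.468,.12,.04],velocity=0.06,max_force=25),sensors.read_tcp_pos())
p,o=lying(); cv2.imwrite("pics/top5.png",p); p,d=camera("side"); cv2.imwrite("pics/side5.png",p)
print(sensors.read_time_s())
E
```

```text
[0.46840199 0.34528539 0.04062052]
False [0.46806964 0.12024975 0.04003322]
[403. 272.] 1971 [ 0.49  -0.236] [0.13  0.101] 10.0 0.0901
[289. 283.] 1772 [0.475 0.06 ] [0.13  0.097] 0.4 0.0904
26.7417
```

View pics/side5.png

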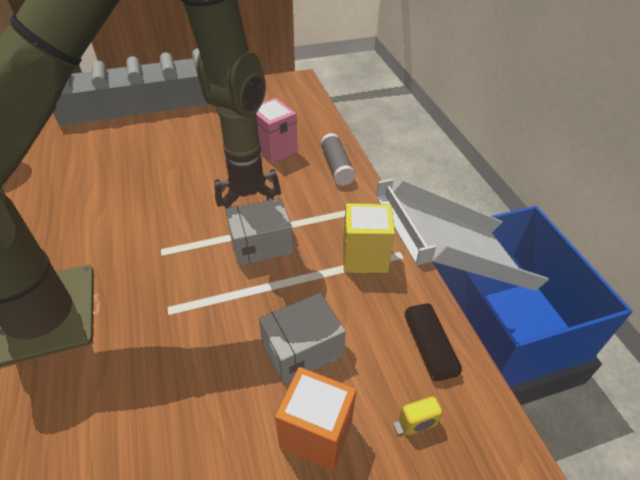

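View pics/top5.png

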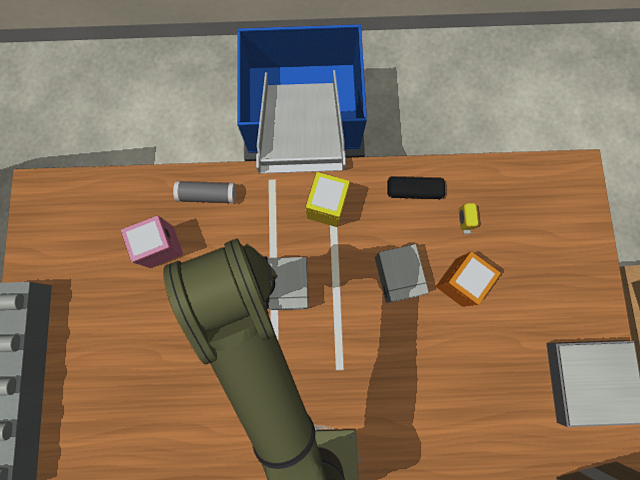

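```bash
python3 - <<'E'
from h import *
print(ctrl.move_straight([.468,.079,.04],velocity=0.05,max_force=25))
ctrl.move_straight([.468,.14,.04],velocity=0.1)
ctrl.move_straight([.468,.14,.25],velocity=0.15)
ctrl.move_to([.4,.4,.3],Rdown(-np.pi/2))
p,o=lying(); cv2.imwrite("pics/top6.png",p); p,d=camera("side"); cv2.imwrite("pics/side6.png",p)
print(sensors.read_time_s())
E
```

```text
False
[403. 272.] 2004 [ 0.49  -0.235] [0.13  0.101] 10.2 0.0899
[303. 282.] 1987 [0.475 0.019] [0.1  0.13] 90.0 0.0904
31.175
```

View pics/top6.png

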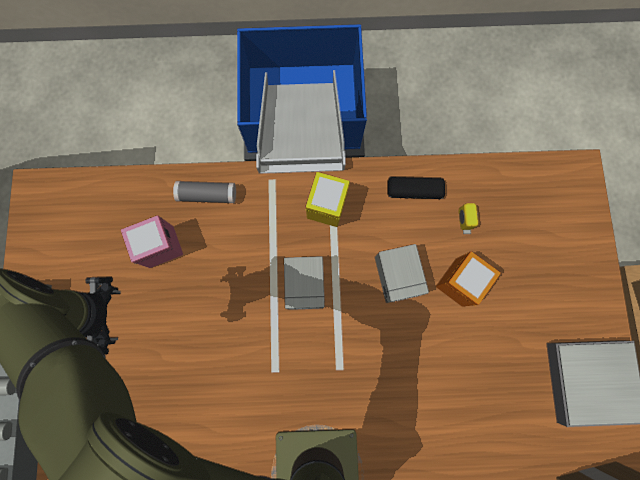

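View pics/side6.png

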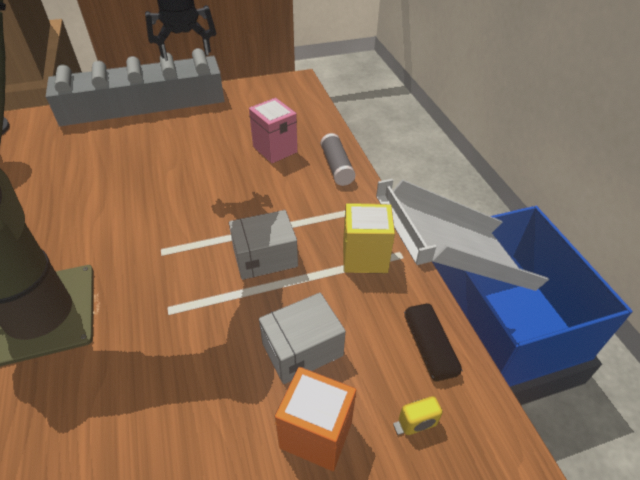

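```bash
python3 -c "
from workcell import *
job.finish_job()"
```

```text
the job is handed in; nothing more can be done
```

I toppled both grey tins towards the robot. The wrist camera then showed the stamp on the left tin's underside, so I pushed that tin sideways into the lane and handed the job in at about 31 s.

- **Stamped tin:** it lies at (0.475, 0.019). The lane's centre line, measured from the two white lines, is at y ≈ 0.019. The tin is parallel to the lines within measurement, and its top is 90 mm above the table.
- **Other tin:** it lies at (0.490, -0.235), about 254 mm from the lane's centre line.
- **Bystanders:** the tube, tape measure and spectacle case look unmoved in the before and after pictures; I did not re-measure them.
- **Robot:** it was clear of everything at hand-in.

No check failed or disagreed. I did not look at the right tin's underside, because the stamp on the left one was unmistakable.

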